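# Clear the board steriliser, load it and set it to 40 minutes

## Robot

A 6-joint arm with a two-finger parallel gripper is mounted at the origin on the work surface. World frame = base frame: x ahead of the robot, y to its left, z up, the work surface at z = 0. Lengths are in m, angles in degrees, forces in N, time in s.
With the tool pointing down it reaches from about 0.275 to 0.85 m from the base axis. Payload 19 kg.
Tool frame: the origin (TCP) lies at the very end of the fingers, on their centre line; the grasp point (between the pads) lies 19 mm behind it; z points along the fingers, y is the line along which they close (so a half turn about z gives the same grasp; the last joint's range is limited). The gripper opens to 85 mm and grips with 20 to 120 N. Pads are 22 mm wide; open, the fingers measure 114 mm over their backs; the gripper's body (76 mm by 85 mm) begins 54 mm behind the grasp point. The pads swing forward as they close: fully open they stand 13 mm farther back than shut.
Start: joints at [-82.449, 8.623, 82.357, -0, 89.026, -7.678], TCP at [0.151, -0.555, 0.231] pointing down, gripper open.
Joint ranges: [-160.23, 160.23], [-39.13, 120.54], [6.94, 153.29], [-79.49, 259.48], [9.18, 160.14], [-161.06, 161.06]. Speed limits (degrees/s): [108.29, 108.29, 127.2, 172.46, 172.46, 172.46].

## Interface

Orientations are given as a 3x3 rotation matrix whose columns are the frame's x, y, z axes.
In Python, from station import state, read_camera, sign_off gives the robot as it stands.
- The arm moves only by the tool jog_arm, never from a script. Its argument "deltas" is a list of rows, each a list of 5 numbers: the finger opening in mm, from 0 to 85.4, then the shift along the tool's x, y, z in mm, then the turn about the tool's z in degrees. A call has 1 to 12 rows; each row shifts and turns the commanded pose from where the row before left it, along the tool's axes as they then stand; what a row does not reach is not made up. A row lasts 1/12 s, in which the tool goes at most 41.7 mm and 7.16 degrees, less where a joint would pass 70% of its speed; a pose out of reach is approached as far as the arm can. A call with a gripper value outside its range is refused whole. The fingers move at their own pace and stop on an object; "force" is the grip in N (left out, the last holds). Time passes only in rows, so rows that do not move let the fingers close. It gives the time, the measured TCP pose, the force, the opening and the grip force at its end, in the units of the state.
- state(): the state, without advancing time (a new reading comes with each control period).
- read_camera(name): name is "scene" or "top" or "wrist"; returns a dict with "pixels" (480x640x3 uint8, red, green, blue), "fovy" (degrees; the focal length in pixels is half the picture's height over the tangent of half this angle, whatever the lens; pixels are square), "cx", "cy" (the principal point, pixels), "R" (3x3) and "t" (3): a world point X has camera coordinates R X + t; the wrist camera has in their place "tool_from_camera" (4x4, takes a point from camera to tool coordinates, whose origin is the TCP and whose axes are the flange's). Camera axes: x right, y down, z forward; pixel columns grow to the right and rows downward; lengths in m; the calibration is good to about 2 mm. The wrist camera is an equidistant fisheye: a pixel r from the principal point sees the ray r / f radians off the axis. A picture is of the moment at which its call begins: read the wrist's pose just before it. There is no depth.
- sign_off(): hands the job in; it is judged then, once.
The state is a dict: "t": time; "q": joint angles; "qvel": joint speeds; "tau": joint torques, N m; "position": TCP position; "orientation": TCP orientation; "ft_force": force on the tool from outside, world axes, zero at the start; "torque": the same for the moment, N m; "opening": opening from 0.0 (shut) to 1.0 (fully open); "gripper_force": force on a finger pad.
Only numpy, scipy, OpenCV 4.12 (cv2) and the standard library are available. Lean on these libraries where they do the work, as an engineer would, in place of code of your own. Each camera call takes 0.05 s, during which the arm holds its last target. There are 200 camera calls.

## Task

Somebody has left icing tubs on top of the chopping-board steriliser: first move them all onto the empty paper-lined sheet pan on the right, standing upright and flat on its floor. Then lift the chopping boards that are in the draining rack out of it and stand each one, pushed fully home, in the steriliser slot with the tab of its own colour. Last of all, when every board is in, turn the dial to 40 minutes (four clicks clockwise from off); leave the other things on the table where they are.

Things in the scene. Friction and masses are not known exactly. Their poses are not given: they have to be found in the camera images.
- steriliser: Fixed stainless box 300 (x) x 230 (y) x 120 mm high, origin at the centre of its underside. Flat deck on top: the dial (axis 105 mm to -x of the origin), behind it four slots along x, 50 mm apart in y, each 195 x 20 mm, 100 mm deep, their middle 45 mm to +x of the origin. A coloured tab lies at the front (-x) end of each: red, yellow, green, blue from +y to -y.
- dial (a joint): Selector dial on the steriliser's deck, rad. 0 is off; each click is 10 minutes = 0.5236 rad (30 degrees) clockwise seen from above, 6 clicks at most. It snaps into each position; about 0.1 N m takes it past a click. At off the white line on its bar points to the white dot on the steriliser's +y side, three clicks on it points to the steriliser's +x.
- dial_grip (a point): On the dial's axis at the height to grip, 32 mm above the deck. It turns with the dial: its y axis points along the white line of the bar grip (46 mm long, 14 mm wide, its top 38 mm above the deck, on a round skirt 54 mm across and 8 mm high).
- drip_rack: Fixed wire draining rack, 206 x 202 mm, origin at the centre of its underside. Four upright slots, 16 mm wide, along its x, at -75, -25, 25 and 75 mm in its y. Boards stand in it 12 mm above the table, between wire hoops 72 mm high and 100 mm long in the middle; low stops 18 mm high beyond both ends.
- sheet_pan: Empty aluminium sheet pan lined with white paper, fixed, 330 (x) x 240 (y) mm, rim 23 mm high; origin at the centre of its underside, floor 3 mm above the table.
- board_red: Red plastic chopping board, 180 (x) x 12 (y) x 150 mm (z, upright), about 0.30 kg, origin at the middle of its lower edge. At the start it stands upright in one of the rack's slots, in any order, its upper edge free. Its top is then 162 mm above the table, and 170 mm when home in the steriliser: carry one over another with its lower edge above that. May be absent.
- board_yellow: Yellow plastic chopping board, 180 (x) x 12 (y) x 150 mm (z, upright), about 0.30 kg, origin at the middle of its lower edge. At the start it stands upright in one of the rack's slots, in any order, its upper edge free. Its top is then 162 mm above the table, and 170 mm when home in the steriliser: carry one over another with its lower edge above that. May be absent.
- board_green: Green plastic chopping board, 180 (x) x 12 (y) x 150 mm (z, upright), about 0.30 kg, origin at the middle of its lower edge. At the start it stands upright in one of the rack's slots, in any order, its upper edge free. Its top is then 162 mm above the table, and 170 mm when home in the steriliser: carry one over another with its lower edge above that. May be absent.
- board_blue: Blue plastic chopping board, 180 (x) x 12 (y) x 150 mm (z, upright), about 0.30 kg, origin at the middle of its lower edge. At the start it stands upright in one of the rack's slots, in any order, its upper edge free. Its top is then 162 mm above the table, and 170 mm when home in the steriliser: carry one over another with its lower edge above that. May be absent.
- slot_red (a point): Middle of the floor of the slot with the red tab (20 mm above the table, 100 mm below the deck), axes as the steriliser's: where the origin of the red board comes to rest.
- slot_yellow (a point): Middle of the floor of the slot with the yellow tab (20 mm above the table, 100 mm below the deck), axes as the steriliser's: where the origin of the yellow board comes to rest.
- slot_green (a point): Middle of the floor of the slot with the green tab (20 mm above the table, 100 mm below the deck), axes as the steriliser's: where the origin of the green board comes to rest.
- slot_blue (a point): Middle of the floor of the slot with the blue tab (20 mm above the table, 100 mm below the deck), axes as the steriliser's: where the origin of the blue board comes to rest.
- tub_a: Closed pink icing tub with a white lid, 90 (x) x 60 (y) x 70 mm high, 0.2 to 0.42 kg, origin at the centre of its underside. At the start it stands on the steriliser's deck over the slots, its long side about across them. Two or three of the four are there.
- tub_b: Closed pink icing tub with a white lid, 90 (x) x 60 (y) x 70 mm high, 0.2 to 0.42 kg, origin at the centre of its underside. At the start it stands on the steriliser's deck over the slots, its long side about across them. Two or three of the four are there.
- tub_c: Closed pink icing tub with a white lid, 90 (x) x 60 (y) x 70 mm high, 0.2 to 0.42 kg, origin at the centre of its underside. At the start it stands on the steriliser's deck over the slots, its long side about across them. Two or three of the four are there.
- tub_d: Closed pink icing tub with a white lid, 90 (x) x 60 (y) x 70 mm high, 0.2 to 0.42 kg, origin at the centre of its underside. At the start it stands on the steriliser's deck over the slots, its long side about across them. Two or three of the four are there.
- kitchen_timer: White kitchen timer, 50 x 60 x 50 mm; not part of the job, leave it where it is. Origin at the centre of its underside.
- sprinkle_jar: Jar with a red cap, 60 mm across, 90 mm high; not part of the job, leave it where it is. Origin at the centre of its underside.
- icing_bowl: Steel bowl with pink icing, 154 mm across, 62 mm high; not part of the job, leave it where it is. Origin at the centre of its underside.
- spray_bottle: Bottle with a blue cap, 68 mm across, 140 mm high; not part of the job, leave it where it is. Origin at the centre of its underside.
- pastry_brush: Pastry brush, 200 mm long, lying on the table; not part of the job, leave it where it is. Origin at the centre of its underside.

How it is judged:
By the outcome, as a careful person would: the job done as asked, in the order asked, and still so for the second after the job is handed in, with the robot touching nothing.
Of tub_a, tub_b, tub_c, tub_d only 2 to 3 are there at a start; the rules pass over those that are not, and their reading is None.
Of board_red, board_yellow, board_green, board_blue only 3 to 4 are there at a start; the rules pass over those that are not, and their reading is None.
At some moment in a run one of tub_a, tub_b, tub_c, tub_d may be knocked a few centimetres aside while the robot is not near it.
It also fails if it takes over 210 s, if anything falls off the work surface, if the arm or the gripper's body presses on something with over 40 N, if the wrist force passes 120 N, or if a joint passes its speed limit or range.

## Working session

There is one attempt and no reset: what is moved stays moved. The work goes in short steps, Python scripts to look and compute and a tool call to move; the robot and the scene stay as the last step left them, time stands still between calls to the robot, and variables do not carry over. Pictures are saved under pics/ and viewed, at most 14 in all, crops included, and the job is handed in when it is done.

Besides the shell and the picture viewer there is one more tool, called after ">>>" as name([rows], argument=value, ...), one row to a line, values as JSON. jog_arm: Moves the arm, as the interface text tells. Its arguments: {"type":"object","properties":{"deltas":{"type":"array","items":{"type":"array","items":{"type":"number"}}},"force":{"type":"number"}},"required":["deltas"]}

```bash
mkdir -p pics; ls
cat > h.py <<'E'
import numpy as np, cv2
from station import state, read_camera, sign_off
def snap(name,fn,crop=None,scale=1):
    c=read_camera(name); im=c["pixels"][:,:,::-1].copy()
    if crop: x0,y0,x1,y1=crop; im=im[y0:y1,x0:x1]
    if scale!=1: im=cv2.resize(im,None,fx=scale,fy=scale,interpolation=cv2.INTER_CUBIC)
    cv2.imwrite("pics/"+fn,im); return c
def px2w(c,u,v,z):
    f=240/np.tan(np.radians(c["fovy"])/2)
    d=np.array([(u-c["cx"])/f,(v-c["cy"])/f,1]); R=np.array(c["R"]);t=np.array(c["t"])
    o=-R.T@t; w=R.T@d; return o+w*(z-o[2])/w[2]
def w2px(c,X):
    f=240/np.tan(np.radians(c["fovy"])/2); p=np.array(c["R"])@np.array(X)+np.array(c["t"])
    return c["cx"]+f*p[0]/p[2], c["cy"]+f*p[1]/p[2]
E
python3 - <<'E'
from h import *
s=state();print(s)
c=snap("top","top0.png",None,1.25)
d=snap("scene","scene0.png",None,1.25)
import pickle;pickle.dump((c,d),open("c.pkl","wb"))
for k in (c,d): print(-np.array(k["R"]).T@np.array(k["t"]),k["fovy"],k["cx"],k["cy"])
E
```

```text
pics
{'t': 0.0, 'q': array([-8.24484476e+01,  8.64901772e+00,  8.23909429e+01, -8.96069248e-04,
        8.90246084e+01, -7.67832116e+00]), 'qvel': array([-0.08731757,  0.04571592, -0.06541912, -0.04861254, -0.02411628,
       -0.02052873]), 'tau': array([ 4.43550714e-03, -7.13057113e+01, -5.70864952e+01,  1.67515691e-04,
        9.15062148e-03, -1.13793297e-05]), 'position': array([ 0.1509873 , -0.55458704,  0.23071259]), 'orientation': array([[ 9.64879599e-01,  2.62692469e-01, -1.63601981e-04],
       [ 2.62692485e-01, -9.64878964e-01,  1.11511169e-03],
       [ 1.35075332e-04, -1.11892553e-03, -9.99999365e-01]]), 'ft_force': array([-0.74219118, -0.73969575, -0.54446568]), 'torque': array([ 0.01894142, -0.01307903,  0.00868401]), 'gripper_force': 0.0, 'opening': 1.0024512972906172}
[0.43835236 0.02807897 1.43059434] 51.22065598257196 317.03889252461397 236.3493964068698
[1.10275982 0.16312941 1.26272323] 46.829351166368326 322.9782773041393 244.12632917906274
```

View pics/top0.png

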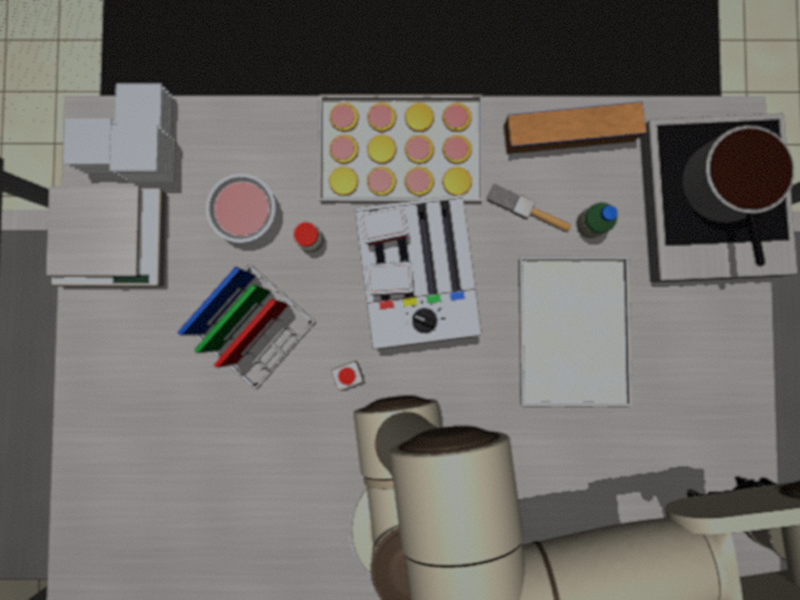

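View pics/scene0.png

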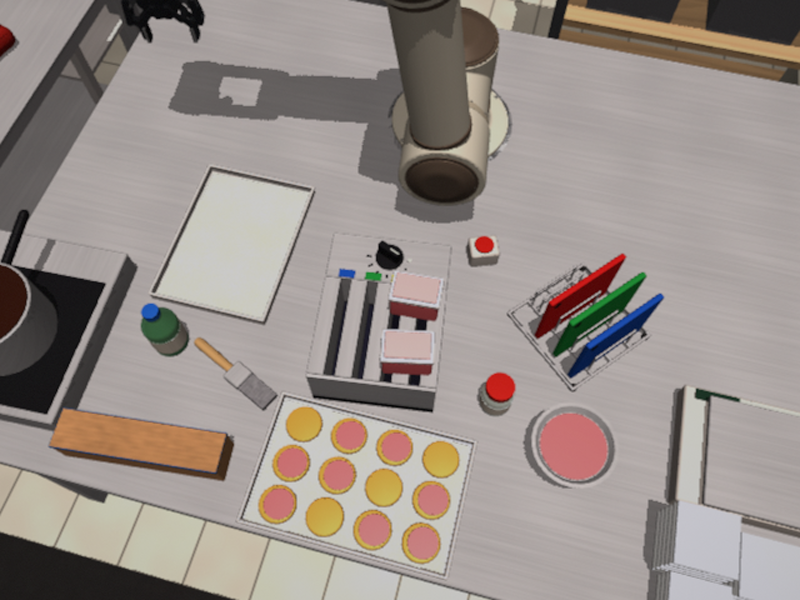

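The top view has +x pointing up and +y to the left. Two tubs stand on the steriliser at about (385,225) and (388,278). Blue, green and red boards are in the tilted rack at about (250,325), and there is no yellow board. The empty pan is at (575,333). The dial is at (424,320). I'll enlarge this part to measure it.

Run:
```python
import pickle,cv2
c,d=pickle.load(open("c.pkl","rb"))
im=c["pixels"][:,:,::-1][150:320,140:400]
cv2.imwrite("pics/crop0.png",cv2.resize(im,None,fx=3,fy=3,interpolation=cv2.INTER_CUBIC))
```

```text
(no output)
```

View pics/crop0.png

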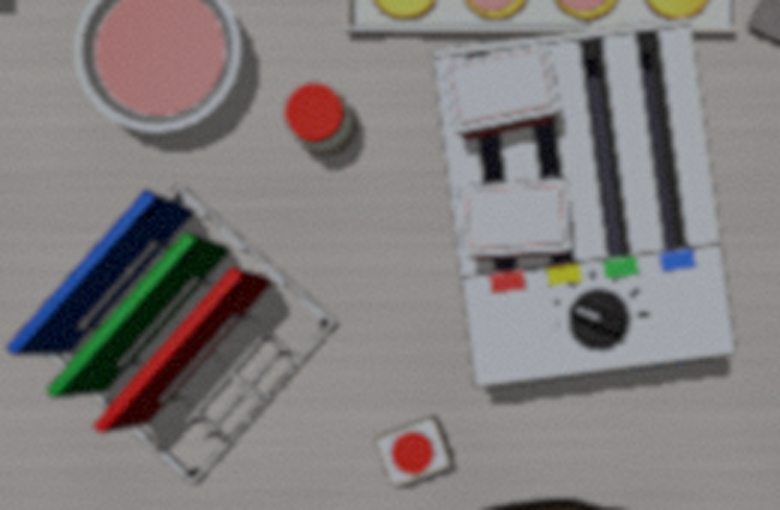

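The crop shows the steriliser deck corners at (437,50), (690,30), (733,352) and (478,384). The lids are centred near (505,85) and (518,217). The board top edges run (148,193)-(12,350) for blue, (188,237)-(53,393) for green and (238,270)-(100,430) for red.

Run:
```python
from h import *
import pickle
c,d=pickle.load(open("c.pkl","rb"))
P=lambda u,v,z:px2w(c,140+u/3,150+v/3,z)
np.set_printoptions(precision=4,suppress=True)
D=[P(437,50,.12),P(690,30,.12),P(733,352,.12),P(478,384,.12)]
L=lambda a,b:np.linalg.norm(a-b)
print("deck",D,L(D[0],D[1]),L(D[0],D[3]))
cen=sum(D)/4; ex=(D[0]+D[1]-D[2]-D[3])[:2]; yaw=np.degrees(np.arctan2(ex[1],ex[0]))
ey=(D[0]+D[3]-D[1]-D[2])[:2]
print("cen",cen,yaw,np.degrees(np.arctan2(-ey[0],ey[1])),"dial",P(600,320,.15))
for n,p in dict(r=(508,281),y=(564,273),g=(621,266),b=(678,259)).items(): print(n,P(*p,.12))
for n,a,b in (("blue",(148,193),(12,350)),("green",(188,237),(53,393)),("red",(238,270),(100,430))):
    p,q=P(*a,.162),P(*b,.162); print(n,(p+q)/2,L(p,q),np.degrees(np.arctan2(p[1]-q[1],p[0]-q[0])))
for n,cs in dict(t1=[(452,62),(552,42),(560,108),(465,132)],t2=[(462,190),(568,180),(572,250),(470,260)]).items():
    w=[P(*k,.19) for k in cs]; print(n,sum(w)/4,L(w[0],w[1]),L(w[1],w[2]),np.degrees(np.arctan2(*(w[0]-w[1])[[1,0]])))
Q=[px2w(c,u/1.25,v/1.25,.023) for u,v in((519,259),(627,260),(629,406),(519,406))]; print("pan",Q,sum(Q)/4)
print("rack",[P(*k,.0) for k in((180,190),(337,322),(197,482))])
for n,p in dict(bowl=(158,52,.06),jar=(315,112,.09),timer=(414,452,.05)).items(): print(n,P(*p))
```

```text
deck [array([0.6978, 0.1217, 0.12  ]), array([ 0.716 , -0.1012,  0.12  ]), array([ 0.433 , -0.1379,  0.12  ]), array([0.4044, 0.0839, 0.12  ])] 0.2236225059060358 0.29576610730642006
cen [ 0.5628 -0.0084  0.12  ] 7.368281794380494 6.020367605869824 dial [ 0.4599 -0.021   0.15  ]
r [0.4942 0.0582 0.12  ]
y [0.5014 0.0093 0.12  ]
g [ 0.5076 -0.0405  0.12  ]
b [ 0.5139 -0.0902  0.12  ]
blue [0.4994 0.4199 0.162 ] 0.17479319856060893 -40.161524772422425
green [0.4627 0.3848 0.162 ] 0.17325470313661692 -40.221264783907564
red [0.4333 0.3431 0.162 ] 0.17718834415770898 -40.21401633232736
t1 [0.6538 0.0579 0.19  ] 0.08505702382613481 0.05586332622674932 101.54653799373654
t2 [0.5419 0.0485 0.19  ] 0.08834195675719764 0.05828260290818221 95.57839943428685
pan [array([ 0.6023, -0.2378,  0.023 ]), array([ 0.6007, -0.4809,  0.023 ]), array([ 0.2744, -0.4797,  0.023 ]), array([ 0.2733, -0.2354,  0.023 ])] [ 0.4377 -0.3584  0.023 ]
rack [array([0.5855, 0.3757, 0.    ]), array([0.4597, 0.2237, 0.    ]), array([0.3077, 0.3548, 0.    ])]
bowl [0.7072 0.3836 0.06  ]
jar [0.6471 0.2333 0.09  ]
timer [0.3404 0.1451 0.05  ]
```

```bash
cat >> h.py <<'E'
def yaw(s=None):
    s=s or state(); R=np.array(s["orientation"]); return np.degrees(np.arctan2(R[1,0],R[0,0]))
def to(x,y,z,th,start=None):
    "print turn (first) then shift in tool axes (after the turn), mm/deg; returns target as next start"
    if start is None:
        s=state(); start=(*s["position"],yaw(s))
    dt=-((th-start[3]+180)%360-180); a=np.radians(th); d=(np.array([x,y,z])-start[:3])*1000
    print("turn %.1f shift x %.1f y %.1f z %.1f"%(dt,d[0]*np.cos(a)+d[1]*np.sin(a),d[0]*np.sin(a)-d[1]*np.cos(a),-d[2]))
    return (x,y,z,th)
def fish(c,s,u,v,z):
    f=240/np.tan(np.radians(c["fovy"])/2); dx,dy=u-c["cx"],v-c["cy"]; r=np.hypot(dx,dy); a=r/f
    d=np.array([np.sin(a)*dx/(r+1e-9),np.sin(a)*dy/(r+1e-9),np.cos(a)])
    T=np.array(c["tool_from_camera"]); R=np.array(s["orientation"])
    o=np.array(s["position"])+R@T[:3,3]; w=R@T[:3,:3]@d
    return o+w*(z-o[2])/w[2]
E
python3 - <<'E'
from h import *
a=to(0.58,0.03,0.33,97)
E
```

```text
turn -81.8 shift x 528.0 y 497.1 z -99.2
```

>>> jog_arm([
  [85,0,0,-10,-6.8],
  [85,0,0,-10,-6.8],
  [85,0,0,-10,-6.8],
  [85,0,0,-10,-6.8],
  [85,0,0,-10,-6.8],
  [85,0,0,-10,-6.8],
  [85,0,0,-10,-6.8],
  [85,0,0,-10,-6.8],
  [85,0,0,-10,-6.8],
  [85,0,0,-10,-6.8],
  [85,0,0,0,-6.8],
  [85,0,0,0,-7],
], force=40)

```text
t: 1.1
position: [0.151, -0.5549, 0.3316]
orientation: [[-0.128, 0.992, 0.0], [0.992, 0.128, -0.0], [-0.0, -0.0, -1.0]]
ft_force: [0.3, 0.6, 0.0]
opening: 0.996
gripper_force: 0.0
```

>>> jog_arm([
  [85,27.8,26.2,0,0],
  [85,27.8,26.2,0,0],
  [85,27.8,26.2,0,0],
  [85,27.8,26.2,0,0],
  [85,27.8,26.2,0,0],
  [85,27.8,26.2,0,0],
  [85,27.8,26.2,0,0],
  [85,27.8,26.2,0,0],
  [85,27.8,26.2,0,0],
  [85,27.8,26.2,0,0],
  [85,27.8,26.2,0,0],
  [85,27.8,26.2,0,0],
])

```text
t: 2.1
position: [0.4228, -0.1834, 0.3313]
orientation: [[-0.122, 0.992, -0.0], [0.992, 0.122, 0.0], [0.0, -0.0, -1.0]]
ft_force: [-0.4, -0.5, 1.3]
opening: 0.996
gripper_force: 0.0
```

>>> jog_arm([
  [85,27.8,26.2,0,0],
  [85,27.8,26.2,0,0],
  [85,27.8,26.2,0,0],
  [85,27.8,26.2,0,0],
  [85,27.8,26.2,0,0],
  [85,27.8,26.2,0,0],
  [85,27.8,26.2,0,0],
  [85,0,0,0,0],
  [85,0,0,0,0],
])

```text
t: 2.85
position: [0.581, 0.0319, 0.3301]
orientation: [[-0.125, 0.992, -0.002], [0.992, 0.125, 0.0], [0.001, -0.002, -1.0]]
ft_force: [-0.7, -0.5, -0.8]
opening: 0.996
gripper_force: 0.0
```

Run:
```python
from h import *
import pickle
s=state(); c=snap("wrist","w1.png",None,1.25); pickle.dump((s,c),open("w1.pkl","wb")); print(s["position"],yaw(s),c["fovy"],c["tool_from_camera"])
```

```text
[0.58095966 0.03189427 0.33014865] 97.18443835462901 65.70646984690485 [[ 1.11252073e-03 -9.52167504e-01 -3.05574552e-01  7.73694922e-02]
 [ 9.99998697e-01  1.41674521e-03 -7.73819250e-04 -2.20663622e-04]
 [ 1.16972683e-03 -3.05573293e-01  9.52167839e-01 -1.44025221e-01]
 [ 0.00000000e+00  0.00000000e+00  0.00000000e+00  1.00000000e+00]]
```

View pics/w1.png

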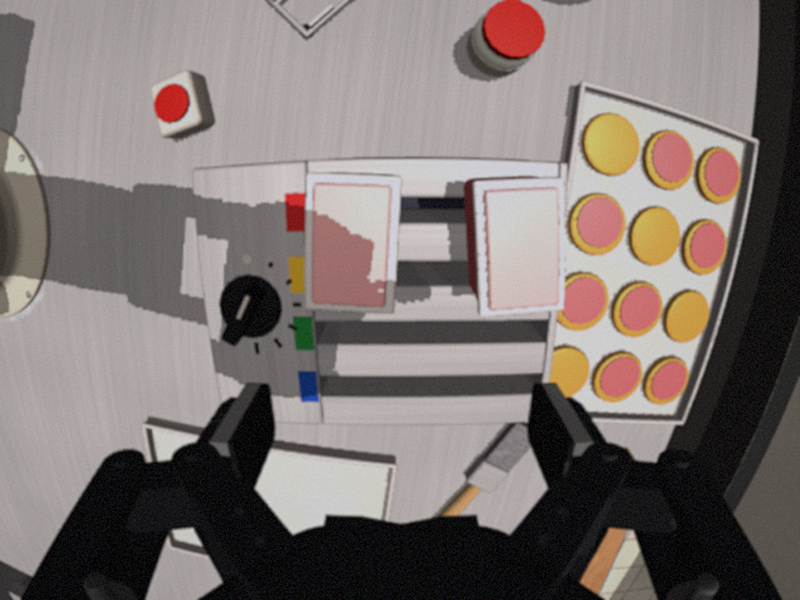

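The wrist view has +x to the right and +y up. Lid corners are (313,174), (401,177), (394,312), (305,308) for the near tub and (479,179), (560,178), (566,311), (483,316) for the far one. The dial looks about one click past the off dot at (247,260), so I'll check it closer later.

Run:
```python
from h import *
import pickle
s,c=pickle.load(open("w1.pkl","rb"))
np.set_printoptions(precision=4,suppress=True)
F=lambda u,v,z:fish(c,s,u/1.25,v/1.25,z)
for n,cs in dict(near=[(313,174),(401,177),(394,312),(305,308)],far=[(479,179),(560,178),(566,311),(483,316)]).items():
    w=[F(*k,.19) for k in cs]; m=sum(w)/4
    e=w[0]+w[1]-w[2]-w[3]
    print(n,m,np.linalg.norm(w[0]-w[1]),np.linalg.norm(w[1]-w[2]),"long axis",np.degrees(np.arctan2(e[1],e[0])))
    th=np.degrees(np.arctan2(e[1],e[0])); a=to(m[0],m[1],.25,th); 
for n,p in dict(c1=(195,169),c2=(560,163),c4=(222,424),r=(296,212),y=(298,273),g=(304,333),b=(308,386),dial=(250,307)).items(): print(n,F(*p,.12))
```

```text
near [0.5474 0.051  0.19  ] 0.05391548873232745 0.0863945678075528 long axis 92.75297456895547
turn 4.4 shift x 21.8 y -32.1 z 80.6
far [0.6552 0.0633 0.19  ] 0.05234781901842503 0.08897052664667074 long axis 102.96308684249495
turn -5.9 shift x 14.9 y 80.1 z 80.6
c1 [0.4064 0.0854 0.12  ]
c2 [0.6935 0.1238 0.12  ]
c4 [ 0.4312 -0.1479  0.12  ]
r [0.4948 0.0575 0.12  ]
y [0.5001 0.0087 0.12  ]
g [ 0.5082 -0.0421  0.12  ]
b [ 0.5141 -0.0918  0.12  ]
dial [ 0.4605 -0.0253  0.12  ]
```

>>> jog_arm([
  [85,0,0,0,3.2],
  [85,20.5,-34.6,0,0],
  [85,0,0,30,0],
  [85,0,0,30,0],
  [85,0,0,30,0],
  [85,0,0,30,0],
  [85,0,0,30,0],
  [85,0,0,25,0],
  [85,0,0,20,0],
  [85,0,0,0,0],
  [50,0,0,0,0],
  [50,0,0,0,0],
])

```text
t: 3.9
position: [0.545, 0.0479, 0.1381]
orientation: [[-0.066, 0.998, 0.002], [0.998, 0.066, -0.0], [-0.0, 0.002, -1.0]]
ft_force: [-0.1, 1.0, 1.4]
opening: 0.745
gripper_force: 0.0
```

>>> jog_arm([
  [50,0,0,0,0],
  [50,0,0,0,0],
  [50,0,0,0,0],
  [50,0,0,0,0],
  [50,0,0,0,0],
])

```text
t: 4.32
position: [0.5453, 0.0481, 0.1384]
orientation: [[-0.067, 0.998, 0.003], [0.998, 0.067, -0.001], [-0.001, 0.003, -1.0]]
ft_force: [-0.3, -3.3, 8.3]
opening: 0.701
gripper_force: 44.5
```

>>> jog_arm([
  [50,0,0,-20,0],
  [50,0,0,-40,0],
  [50,0,0,-40,0],
  [50,0,0,-20,3.8],
  [50,-34,-2.1,0,0],
  [50,-34,-2.1,0,0],
  [50,-34,-2.1,0,0],
  [50,-34,-2.1,0,0],
  [50,-34,-2.1,0,0],
  [50,-34,-2.1,0,0],
  [50,-34,-2.1,0,0],
  [50,-34,-2.1,0,0],
])

```text
t: 5.32
position: [0.5275, -0.2252, 0.2575]
orientation: [[-0.0, 1.0, 0.001], [1.0, 0.0, -0.001], [-0.001, 0.001, -1.0]]
ft_force: [-0.2, 0.9, -2.2]
opening: 0.694
gripper_force: 44.7
```

>>> jog_arm([
  [50,-34,-2.1,0,0],
  [50,-34,-2.1,0,0],
  [50,-34,-2.1,0,0],
  [50,-34,-2.1,0,0],
  [50,0,0,35,0],
  [50,0,0,35,0],
  [50,0,0,35,0],
  [50,0,0,35,0],
  [50,0,0,35,0],
  [50,0,0,35,0],
  [50,0,0,15,0],
  [50,0,0,0,0],
])

```text
t: 6.32
position: [0.5181, -0.3584, 0.028]
orientation: [[-0.0, 1.0, -0.004], [1.0, 0.0, 0.004], [0.004, -0.004, -1.0]]
ft_force: [-0.7, -0.6, -2.7]
opening: 0.698
gripper_force: 44.4
```

>>> jog_arm([
  [50,0,0,3,0],
  [50,0,0,2,0],
  [50,0,0,0,0],
  [50,0,0,0,0],
])

```text
t: 6.65
position: [0.5201, -0.3599, 0.0278]
orientation: [[-0.001, 1.0, 0.002], [1.0, 0.001, -0.001], [-0.001, 0.002, -1.0]]
ft_force: [0.1, -0.5, -2.8]
opening: 0.7
gripper_force: 44.4
```

>>> jog_arm([
  [50,0,0,3,0],
  [50,0,0,2,0],
  [50,0,0,0,0],
  [50,0,0,0,0],
])

```text
t: 6.98
position: [0.5196, -0.3596, 0.0214]
orientation: [[-0.0, 1.0, 0.0], [1.0, 0.0, -0.0], [-0.0, 0.0, -1.0]]
ft_force: [-0.2, -0.0, -0.1]
opening: 0.699
gripper_force: 44.7
```

>>> jog_arm([
  [85,0,0,0,0],
  [85,0,0,0,0],
  [85,0,0,0,0],
  [85,0,0,-25,0],
  [85,0,0,-35,0],
  [85,0,0,-40,0],
  [85,0,0,-40,0],
  [85,0,0,-40,0],
  [85,0,0,-40,0],
  [85,0,0,-40,0],
  [85,0,0,-40,-6],
  [85,0,0,0,-6],
])

```text
t: 7.98
position: [0.5203, -0.3601, 0.3301]
orientation: [[-0.213, 0.977, 0.008], [0.977, 0.213, -0.007], [-0.009, 0.006, -1.0]]
ft_force: [-1.0, 0.6, 0.4]
opening: 0.997
gripper_force: 0.0
```

>>> jog_arm([
  [85,32,18.3,0,0],
  [85,32,18.3,0,0],
  [85,32,18.3,0,0],
  [85,32,18.3,0,0],
  [85,32,18.3,0,0],
  [85,32,18.3,0,0],
  [85,32,18.3,0,0],
  [85,32,18.3,0,0],
  [85,32,18.3,0,0],
  [85,32,18.3,0,0],
  [85,32,18.3,0,0],
  [85,30,18.3,0,0],
])

```text
t: 8.98
position: [0.6549, 0.062, 0.3215]
orientation: [[-0.209, 0.978, 0.0], [0.978, 0.209, 0.0], [0.0, 0.0, -1.0]]
ft_force: [0.5, -0.5, -0.2]
opening: 0.995
gripper_force: 0.0
```

Run:
```python
from h import *
import pickle
s=state(); c=snap("wrist","w2.png",None,1.25); pickle.dump((s,c),open("w2.pkl","wb")); print(s["position"],yaw(s))
```

```text
[0.65485356 0.06200827 0.32152491] 102.0478492073017
```

View pics/w2.png

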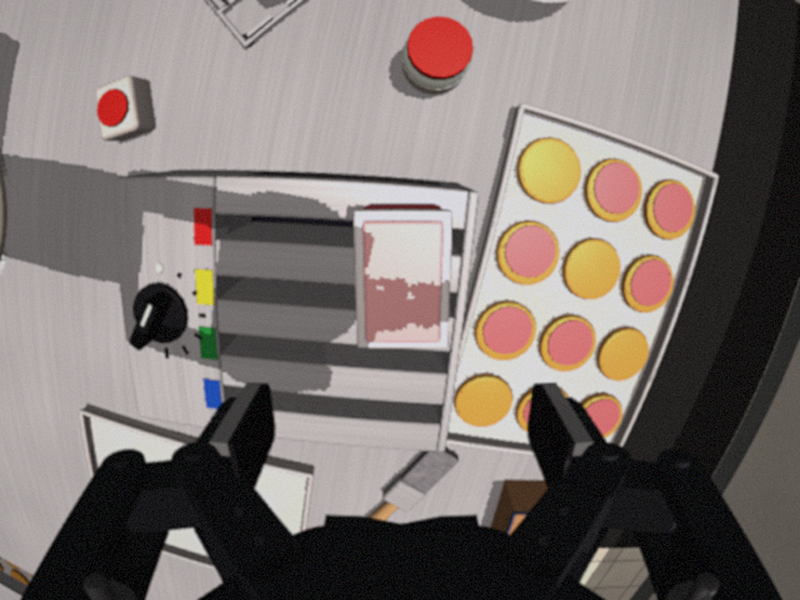

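The far tub hasn't moved. Its lid at (357-450, 210-350) is centred between the fingers and square to them, so I can grasp it.

>>> jog_arm([
  [85,0,0,33,0],
  [85,0,0,33,0],
  [85,0,0,33,0],
  [85,0,0,33,0],
  [85,0,0,30,0],
  [85,0,0,20,0],
  [85,0,0,0,0],
  [85,0,0,0,0],
  [50,0,0,0,0],
  [50,0,0,0,0],
  [50,0,0,0,0],
  [50,0,0,0,0],
])

```text
t: 10.03
position: [0.6557, 0.0599, 0.1416]
orientation: [[-0.208, 0.978, 0.003], [0.978, 0.208, 0.0], [-0.001, 0.003, -1.0]]
ft_force: [1.2, 0.7, 7.6]
opening: 0.699
gripper_force: 43.7
```

>>> jog_arm([
  [50,0,0,0,0],
  [50,0,0,0,0],
  [50,0,0,0,0],
])

```text
t: 10.28
position: [0.6557, 0.0599, 0.1416]
orientation: [[-0.208, 0.978, 0.004], [0.978, 0.208, 0.0], [-0.001, 0.003, -1.0]]
ft_force: [1.0, -0.2, 7.0]
opening: 0.697
gripper_force: 43.8
```

>>> jog_arm([
  [50,0,0,-20,0],
  [50,0,0,-40,0],
  [50,0,0,-40,6],
  [50,0,0,-25,6],
  [50,-32.3,-22,0,0],
  [50,-32.3,-22,0,0],
  [50,-32.3,-22,0,0],
  [50,-32.3,-22,0,0],
  [50,-32.3,-22,0,0],
  [50,-32.3,-22,0,0],
  [50,-32.3,-22,0,0],
  [50,-32.3,-22,0,0],
])

```text
t: 11.28
position: [0.4775, -0.1998, 0.2652]
orientation: [[-0.001, 1.0, 0.001], [1.0, 0.001, -0.001], [-0.001, 0.001, -1.0]]
ft_force: [1.5, -1.3, -3.6]
opening: 0.695
gripper_force: 45.9
```

>>> jog_arm([
  [50,-32.3,-22,0,0],
  [50,-32.3,-22,0,0],
  [50,-32.3,-22,0,0],
  [50,-32.3,-22,0,0],
  [50,-32.3,-22,0,0],
  [50,0,0,35,0],
  [50,0,0,35,0],
  [50,0,0,35,0],
  [50,0,0,35,0],
  [50,0,0,35,0],
  [50,0,0,35,0],
  [50,0,0,15,0],
])

```text
t: 12.28
position: [0.3678, -0.3588, 0.0358]
orientation: [[-0.0, 1.0, -0.002], [1.0, 0.0, 0.003], [0.003, -0.002, -1.0]]
ft_force: [-0.4, 1.0, -5.3]
opening: 0.696
gripper_force: 45.7
```

>>> jog_arm([
  [50,0,0,0,0],
  [50,0,0,0,0],
  [50,0,0,0,0],
])

```text
t: 12.53
position: [0.3696, -0.361, 0.0412]
orientation: [[-0.001, 1.0, 0.002], [1.0, 0.001, -0.002], [-0.002, 0.002, -1.0]]
ft_force: [0.0, -0.0, -3.5]
opening: 0.701
gripper_force: 45.7
```

Another 15 mm down should bring the tub onto the pan floor.

>>> jog_arm([
  [50,0,0,7,0],
  [50,0,0,5,0],
  [50,0,0,2,0],
  [50,0,0,2,0],
  [50,0,0,0,0],
  [50,0,0,0,0],
])

```text
t: 13.03
position: [0.3689, -0.3602, 0.0246]
orientation: [[-0.001, 1.0, 0.0], [1.0, 0.001, -0.0], [-0.0, 0.0, -1.0]]
ft_force: [-8.9, 9.1, 19.2]
opening: 0.695
gripper_force: 48.5
```

>>> jog_arm([
  [85,0,0,0,0],
  [85,0,0,0,0],
  [85,0,0,0,0],
  [85,0,0,-25,0],
  [85,0,0,-35,0],
  [85,0,0,-40,-7.1],
  [85,0,0,-40,-7.1],
  [85,0,0,-40,-7.1],
  [85,0,0,-40,-7.1],
  [85,0,0,-40,-7.1],
  [85,0,0,-40,-7.1],
  [85,0,0,0,-7.4],
])

```text
t: 14.03
position: [0.3697, -0.3611, 0.3312]
orientation: [[-0.768, 0.641, 0.006], [0.641, 0.768, -0.008], [-0.01, -0.002, -1.0]]
ft_force: [0.3, -0.3, 1.6]
opening: 0.998
gripper_force: 0.0
```

>>> jog_arm([
  [40,22.4,32.2,0,0],
  [40,22.4,32.2,0,0],
  [40,22.4,32.2,0,0],
  [40,22.4,32.2,0,0],
  [40,22.4,32.2,0,0],
  [40,22.4,32.2,0,0],
  [40,22.4,32.2,0,0],
  [40,22.4,32.2,0,0],
  [40,22.4,32.2,0,0],
  [40,22.4,32.2,0,0],
  [40,22.4,32.2,0,0],
  [40,22.4,32.2,0,0],
])

```text
t: 15.03
position: [0.4127, 0.1105, 0.3236]
orientation: [[-0.764, 0.646, 0.001], [0.646, 0.764, 0.0], [-0.001, 0.001, -1.0]]
ft_force: [0.8, -0.8, 1.2]
opening: 0.47
gripper_force: 0.0
```

>>> jog_arm([
  [30,22.4,32.2,0,0],
  [30,22.4,32.2,0,0],
  [30,22.4,32.2,0,0],
  [30,22.4,32.2,0,0],
  [30,22.4,32.2,0,0],
  [30,22.4,32.2,0,0],
  [30,0,0,0,0],
  [30,0,0,0,0],
])

```text
t: 15.7
position: [0.4349, 0.3444, 0.3224]
orientation: [[-0.765, 0.643, -0.001], [0.643, 0.765, -0.001], [0.001, -0.001, -1.0]]
ft_force: [-0.0, -0.5, 0.6]
opening: 0.352
gripper_force: 0.0
```

Run:
```python
from h import *
import pickle
s=state(); c=snap("wrist","w3.png",None,1.25); pickle.dump((s,c),open("w3.pkl","wb")); print(s["position"],yaw(s),s["opening"])
d=snap("top","top1.png",(240,150,520,340),2.8); pickle.dump(d,open("top1.pkl","wb"))
```

```text
[0.4349171  0.34436051 0.32238853] 139.94730295008773 0.3515778170374787
```

View pics/w3.png

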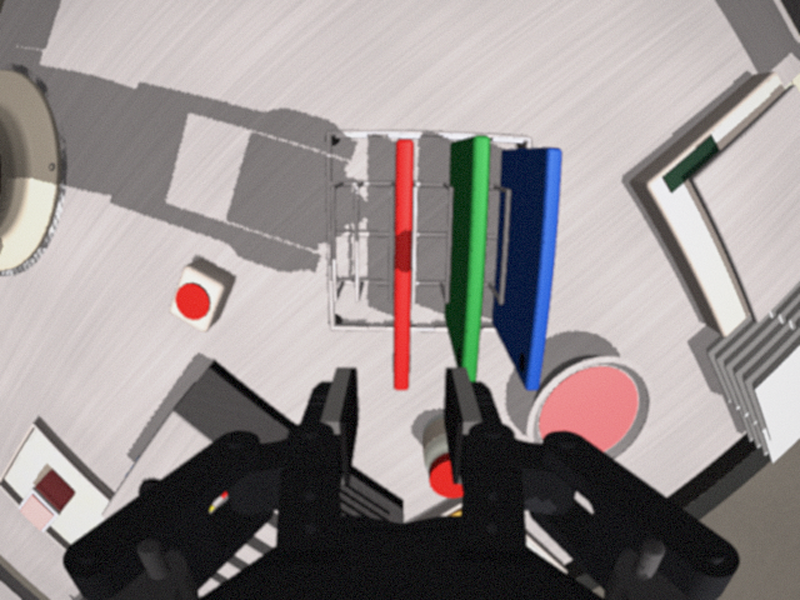

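View pics/top1.png

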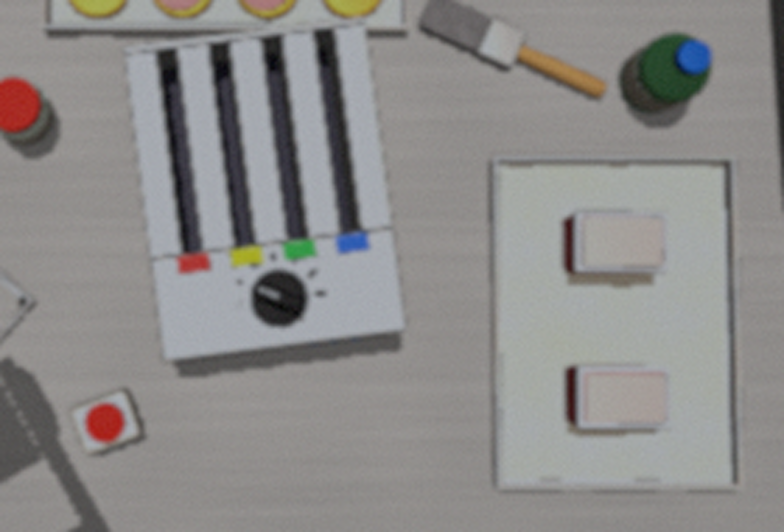

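The wrist view shows all three boards upright: red (405,140)-(401,388), green (482,138)-(470,381), blue (554,150)-(534,388). The top view shows both tubs upright in the pan, and the slots run (168,52)-(193,253) for red through (325,32)-(350,234) for blue.

Run:
```python
from h import *
import pickle
np.set_printoptions(precision=4,suppress=True)
s,c=pickle.load(open("w3.pkl","rb"));d=pickle.load(open("top1.pkl","rb"))
for n,a,b in (("red",(405,140),(401,388)),("green",(482,138),(470,381)),("blue",(554,150),(534,388))):
    p,q=[fish(c,s,u/1.25,v/1.25,.162) for u,v in (a,b)]; print(n,(p+q)/2,np.linalg.norm(p-q),np.degrees(np.arctan2(*(p-q)[[1,0]])))
T=lambda u,v,z=.12:px2w(d,240+u/2.8,150+v/2.8,z)
for n,a,b in (("R",(168,52),(193,253)),("Y",(221,45),(246,248)),("G",(274,40),(299,240)),("B",(325,32),(350,234))):
    p,q=T(*a),T(*b); print(n,(p+q)/2,np.linalg.norm(p-q),np.degrees(np.arctan2(*(p-q)[[1,0]])))
print("dial",T(279,298,.128))
D=[T(126,50),T(364,26),T(404,329),T(164,360)]; print(sum(D)/4,np.linalg.norm(D[0]-D[3]),np.linalg.norm(D[0]-D[1]),np.degrees(np.arctan2(*(D[0]+D[1]-D[2]-D[3])[[1,0]])))
s,c=pickle.load(open("w2.pkl","rb"))
F=lambda u,v,z=.12:fish(c,s,u/1.25,v/1.25,z)
for n,p in dict(r=(203,226),y=(204,286),g=(209,343),b=(213,394),Bfront=(223,398),Bback=(441,411),Gfront=(221,345),dial=(160,312)).items(): print(n,F(*p))
```

```text
red [0.4344 0.3452 0.162 ] 0.17633741259352126 139.1850129777546
green [0.4639 0.3864 0.162 ] 0.173257846092491 139.56266169602685
blue [0.5009 0.4206 0.162 ] 0.17538099314837624 139.8616502445308
R [0.5978 0.0715 0.12  ] 0.19145580271750698 7.345034726461869
Y [0.6036 0.0217 0.12  ] 0.1933207670033351 7.150446210434548
G [ 0.6099 -0.0281  0.12  ] 0.19050343749967122 7.128153401534514
B [ 0.6167 -0.076   0.12  ] 0.1923905247063682 6.937290873880202
dial [ 0.4609 -0.0209  0.128 ]
[ 0.562  -0.0074  0.12  ] 0.294061779643789 0.22583156514769323 7.3237986236651915
r [0.4943 0.0574 0.12  ]
y [0.5003 0.0078 0.12  ]
g [ 0.5084 -0.0424  0.12  ]
b [ 0.5144 -0.0924  0.12  ]
Bfront [ 0.5243 -0.094   0.12  ]
Bback [ 0.7164 -0.0612  0.12  ]
Gfront [ 0.5197 -0.0416  0.12  ]
dial [ 0.4593 -0.0245  0.12  ]
```

>>> jog_arm([
  [30,0,-1,35,0],
  [30,0,0,35,0],
  [30,0,0,35,0],
  [30,0,0,35,0],
  [30,0,0,30,0],
  [30,0,0,20,0],
  [30,0,0,10,0],
  [30,0,0,0,0],
  [0,0,0,0,0],
  [0,0,0,0,0],
  [0,0,0,0,0],
  [0,0,0,0,0],
], force=60)

```text
t: 16.8
position: [0.4355, 0.3422, 0.1251]
orientation: [[-0.764, 0.646, 0.003], [0.646, 0.764, 0.001], [-0.001, 0.003, -1.0]]
ft_force: [2.7, -3.0, 8.5]
opening: 0.134
gripper_force: 61.4
```

>>> jog_arm([
  [0,0,0,0,0],
  [0,0,0,0,0],
  [0,0,0,0,0],
  [0,0,0,0,0],
])

```text
t: 17.13
position: [0.4355, 0.3422, 0.1251]
orientation: [[-0.764, 0.646, 0.003], [0.646, 0.764, 0.001], [-0.002, 0.003, -1.0]]
ft_force: [2.5, -1.4, 6.8]
opening: 0.134
gripper_force: 61.4
```

>>> jog_arm([
  [0,0,0,-15,0],
  [0,0,0,-30,0],
  [0,0,0,-40,0],
  [0,0,0,-40,0],
  [0,0,0,-40,0],
  [0,0,0,-20,0],
  [0,0,0,0,-6.8],
  [0,0,0,0,-6.8],
  [0,0,0,0,-6.8],
  [0,0,0,0,-6.8],
  [0,0,0,0,-6.8],
  [0,0,0,0,-6.7],
])

```text
t: 18.13
position: [0.4344, 0.342, 0.3088]
orientation: [[-1.0, -0.015, 0.0], [-0.015, 1.0, 0.0], [-0.0, 0.0, -1.0]]
ft_force: [-0.3, -0.5, -3.5]
opening: 0.136
gripper_force: 60.0
```

>>> jog_arm([
  [0,0,0,0,-6.7],
  [0,-14.4,-32.2,0,0],
  [0,-14.4,-32.2,0,0],
  [0,-14.4,-32.2,0,0],
  [0,-14.4,-32.2,0,0],
  [0,-14.4,-32.2,0,0],
  [0,-14.4,-32.2,0,0],
  [0,-14.4,-32.2,0,0],
  [0,-14.4,-32.2,0,0],
  [0,-14.4,-32.2,0,0],
  [0,0,0,0,0],
  [0,0,0,0,0],
])

```text
t: 19.13
position: [0.5999, 0.0691, 0.3081]
orientation: [[-0.992, -0.123, -0.001], [-0.123, 0.992, 0.0], [0.001, 0.0, -1.0]]
ft_force: [0.0, 0.8, -2.6]
opening: 0.132
gripper_force: 60.5
```

Run:
```python
from h import *
a=to(.6003,.0713,.30,187.25)
import pickle
s=state(); c=snap("wrist","w4.png",None,1.25); pickle.dump((s,c),open("w4.pkl","wb"))
```

```text
turn -0.2 shift x -0.7 y 2.1 z 8.1
```

View pics/w4.png

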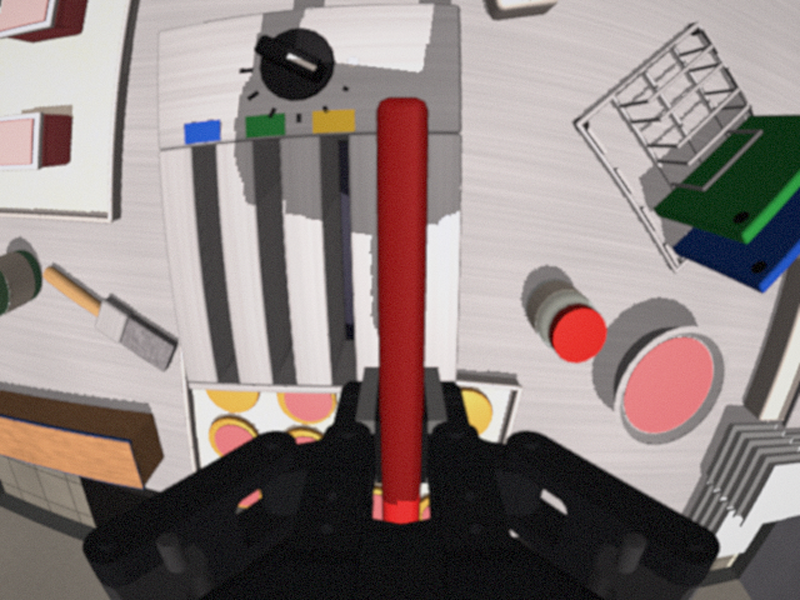

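The red board is held level above the red slot. Slots seen here run (267,140)-(279,383) for green and (204,147)-(227,383) for blue, and the dial line points one click past the dot at (352,62). I'll use this to check the slot positions.

Run:
```python
from h import *
import pickle
np.set_printoptions(precision=4,suppress=True)
s,c=pickle.load(open("w4.pkl","rb"))
F=lambda u,v,z=.12:fish(c,s,u/1.25,v/1.25,z)
for n,a,b in (("G",(267,140),(279,383)),("B",(204,147),(227,383))):
    p,q=F(*a),F(*b); print(n,(p+q)/2,np.linalg.norm(p-q),np.degrees(np.arctan2(*(q-p)[[1,0]])))
print("tabs",F(333,121),F(265,124),F(203,132),"dial",F(297,65,.128))
# residual line fit: perpendicular coordinate of each about yaw 7.25
a=np.radians(7.25); n=np.array([-np.sin(a),np.cos(a)])
for nm,p in dict(topR=(.5978,.0715),topY=(.6036,.0217),topG=(.6099,-.0281),topB=(.6167,-.076)).items(): print(nm,n@p*1000)
for k in ((267,140),(279,383),(204,147),(227,383),(333,121),(265,124),(203,132)): print(n@F(*k)[:2]*1000)
```

```text
G [ 0.6143 -0.029   0.12  ] 0.1926998747828056 5.908457075849321
B [ 0.6219 -0.0769  0.12  ] 0.19328467189043125 6.936289108131706
tabs [0.5012 0.008  0.12  ] [ 0.5068 -0.0417  0.12  ] [ 0.5146 -0.0905  0.12  ] dial [ 0.4634 -0.0211  0.128 ]
topR -4.513389847299419
topY -54.647190362337035
topG -104.84409036194255
topB -153.21928044172455
-104.00727739292681
-108.51880573453289
-154.2334876665946
-155.29177161623107
-55.356975243153066
-105.27577815600256
-154.67830874352154
```

>>> jog_arm([
  [0,-2.5,2.3,0,0],
  [0,0,0,30,0],
  [0,0,0,20,0],
  [0,0,0,10,0],
  [0,0,0,0,0],
  [0,0,0,0,0],
])

```text
t: 19.68
position: [0.6015, 0.074, 0.2492]
orientation: [[-0.992, -0.126, 0.0], [-0.126, 0.992, 0.0], [-0.0, 0.0, -1.0]]
ft_force: [0.3, -0.5, -3.3]
opening: 0.133
gripper_force: 60.4
```

>>> jog_arm([
  [0,0,0,10,0],
  [0,0,0,10,0],
  [0,0,0,5,0],
  [0,0,0,0,0],
  [0,0,0,0,0],
])

```text
t: 20.1
position: [0.6015, 0.0733, 0.2231]
orientation: [[-0.992, -0.125, -0.001], [-0.125, 0.992, 0.0], [0.001, 0.0, -1.0]]
ft_force: [0.0, 0.1, -3.4]
opening: 0.134
gripper_force: 60.6
```

>>> jog_arm([
  [0,0,-1,10,0],
  [0,0,0,20,0],
  [0,0,0,20,0],
  [0,0,0,20,0],
  [0,0,0,10,0],
  [0,0,0,5,0],
  [0,0,0,0,0],
  [0,0,0,0,0],
])

```text
t: 20.77
position: [0.6021, 0.0723, 0.1391]
orientation: [[-0.992, -0.125, 0.001], [-0.125, 0.992, 0.0], [-0.001, 0.0, -1.0]]
ft_force: [1.2, -0.4, -2.2]
opening: 0.134
gripper_force: 60.4
```

>>> jog_arm([
  [0,0,0,3,0],
  [0,0,0,3,0],
  [0,0,0,1,0],
  [0,0,0,0,0],
  [0,0,0,0,0],
])

```text
t: 21.18
position: [0.6025, 0.0724, 0.1331]
orientation: [[-0.992, -0.125, 0.003], [-0.125, 0.992, 0.0], [-0.003, -0.0, -1.0]]
ft_force: [-0.9, 0.4, 10.1]
opening: 0.132
gripper_force: 62.5
```

>>> jog_arm([
  [30,0,0,0,0],
  [30,0,0,0,0],
  [30,0,0,0,0],
  [30,0,0,-20,0],
  [30,0,0,-35,0],
  [30,0,0,-40,0],
  [30,0,0,-40,0],
  [30,0,0,-40,6.8],
  [30,0,0,-20,6.8],
  [30,0,0,0,6.8],
  [30,0,0,0,6.8],
  [30,0,0,0,6.8],
])

```text
t: 22.18
position: [0.6018, 0.0723, 0.3267]
orientation: [[-0.89, 0.456, 0.001], [0.456, 0.89, 0.0], [-0.001, 0.0, -1.0]]
ft_force: [0.6, -0.2, -1.0]
opening: 0.352
gripper_force: 0.0
```

>>> jog_arm([
  [30,0,0,0,6.8],
  [30,0,0,0,6.7],
  [30,30.9,14.9,0,0],
  [30,30.9,14.9,0,0],
  [30,30.9,14.9,0,0],
  [30,30.9,14.9,0,0],
  [30,30.9,14.9,0,0],
  [30,30.9,14.9,0,0],
  [30,30.9,14.9,0,0],
  [30,30.9,14.9,0,0],
  [30,30.9,14.9,0,0],
  [30,30.9,14.9,0,0],
])

```text
t: 23.18
position: [0.4615, 0.3873, 0.3265]
orientation: [[-0.763, 0.647, 0.0], [0.647, 0.763, 0.0], [-0.0, 0.0, -1.0]]
ft_force: [0.3, 0.1, -1.3]
opening: 0.35
gripper_force: 0.0
```

>>> jog_arm([
  [30,0,0,0,0],
  [30,0,0,0,0],
])

```text
t: 23.35
position: [0.4616, 0.3872, 0.3261]
orientation: [[-0.764, 0.645, -0.0], [0.645, 0.764, -0.0], [0.0, -0.0, -1.0]]
ft_force: [0.3, -0.1, -0.7]
opening: 0.35
gripper_force: 0.0
```

Run:
```python
from h import *
import pickle
to(.4633,.3857,.125,139.8)
s=state(); c=snap("wrist","w5.png",None,1.25); pickle.dump((s,c),open("w5.pkl","wb"))
```

```text
turn 0.0 shift x -2.3 y -0.1 z 201.1
```

View pics/w5.png

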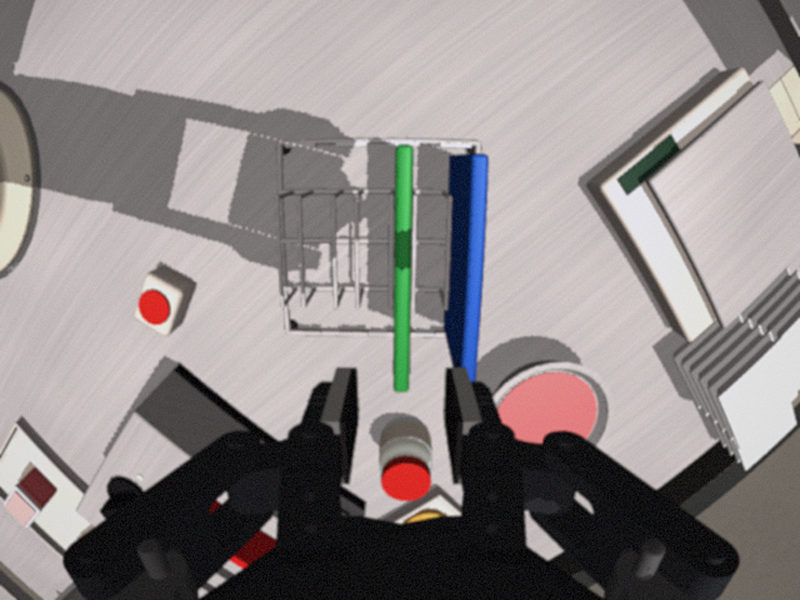

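The green board, (404,146)-(401,390), is centred between the fingers and aligned, so I'm going down to grasp it.

>>> jog_arm([
  [30,-2,0,35,0],
  [30,0,0,35,0],
  [30,0,0,35,0],
  [30,0,0,35,0],
  [30,0,0,30,0],
  [30,0,0,20,0],
  [30,0,0,11,0],
  [30,0,0,0,0],
  [0,0,0,0,0],
  [0,0,0,0,0],
  [0,0,0,0,0],
  [0,0,0,0,0],
])

```text
t: 24.4
position: [0.4648, 0.3847, 0.127]
orientation: [[-0.763, 0.647, 0.002], [0.647, 0.763, 0.001], [-0.001, 0.002, -1.0]]
ft_force: [2.2, -2.2, 8.5]
opening: 0.133
gripper_force: 60.3
```

>>> jog_arm([
  [0,0,0,0,0],
  [0,0,0,0,0],
  [0,0,0,0,0],
])

```text
t: 24.65
position: [0.4648, 0.3848, 0.127]
orientation: [[-0.763, 0.647, 0.003], [0.647, 0.763, 0.001], [-0.001, 0.003, -1.0]]
ft_force: [1.5, -1.9, 7.3]
opening: 0.13
gripper_force: 60.3
```

Run:
```python
from h import *
import pickle
s,c=pickle.load(open("w5.pkl","rb"))
p,q=[fish(c,s,u/1.25,v/1.25,.162) for u,v in ((404,146),(401,390))]; m=(p+q)/2; print(m)
s=state(); e=np.array(s["orientation"])[:,0]; off=e[:2]@(m-s["position"])[:2]; print("offset",off)
a=np.radians(187.25)
t=np.array([.6124,-.0277])-off*np.array([np.cos(a),np.sin(a)]); print(t)
b=to(*s["position"][:2],.31,187.25); to(*t,.31,187.25,b); print(s["position"][2]-.012+.020,s["gripper_force"])
```

```text
[0.46401985 0.38544802 0.162     ]
offset 0.0010345786646942631
[ 0.61342631 -0.02756944]
turn -47.6 shift x -0.0 y 0.0 z -183.0
turn -0.0 shift x -95.4 y -427.8 z -0.0
0.1349750077750777 60.322630405426025
```

>>> jog_arm([
  [0,0,0,-15,0],
  [0,0,0,-30,0],
  [0,0,0,-40,0],
  [0,0,0,-40,0],
  [0,0,0,-40,0],
  [0,0,0,-20,0],
  [0,0,0,0,-6.8],
  [0,0,0,0,-6.8],
  [0,0,0,0,-6.8],
  [0,0,0,0,-6.8],
  [0,0,0,0,-6.8],
  [0,0,0,0,-6.8],
])

```text
t: 25.65
position: [0.4639, 0.3846, 0.3108]
orientation: [[-1.0, -0.015, 0.0], [-0.015, 1.0, 0.0], [-0.0, 0.0, -1.0]]
ft_force: [0.9, -0.1, -1.8]
opening: 0.133
gripper_force: 59.5
```

>>> jog_arm([
  [0,0,0,0,-6.8],
  [0,-8.7,-38.9,0,0],
  [0,-8.7,-38.9,0,0],
  [0,-8.7,-38.9,0,0],
  [0,-8.7,-38.9,0,0],
  [0,-8.7,-38.9,0,0],
  [0,-8.7,-38.9,0,0],
  [0,-8.7,-38.9,0,0],
  [0,-8.7,-38.9,0,0],
  [0,-8.7,-38.9,0,0],
  [0,-8.7,-38.9,0,0],
  [0,-8.7,-38.9,0,0],
])

```text
t: 26.65
position: [0.6134, -0.0297, 0.3109]
orientation: [[-0.992, -0.127, 0.001], [-0.127, 0.992, 0.0], [-0.001, 0.0, -1.0]]
ft_force: [1.0, 0.8, -2.0]
opening: 0.134
gripper_force: 59.9
```

>>> jog_arm([
  [0,0,0,0,0],
  [0,0,0,0,0],
])

```text
t: 26.82
position: [0.6135, -0.0298, 0.31]
orientation: [[-0.992, -0.124, -0.001], [-0.124, 0.992, 0.0], [0.001, 0.0, -1.0]]
ft_force: [-0.3, 0.4, -2.2]
opening: 0.134
gripper_force: 60.3
```

Run:
```python
from h import *
print(state()["position"]); to(.6134,-.0276,.135,187.25)
```

```text
[ 0.61350701 -0.02976034  0.31004204]
turn -0.1 shift x -0.2 y 2.2 z 175.0
```

>>> jog_arm([
  [0,0,2.2,0,0],
  [0,0,0,30,0],
  [0,0,0,25,0],
  [0,0,0,15,0],
  [0,0,0,8,0],
  [0,0,0,6,0],
  [0,0,0,0,0],
  [0,0,0,0,0],
])

```text
t: 27.48
position: [0.6132, -0.0251, 0.2274]
orientation: [[-0.992, -0.128, 0.001], [-0.128, 0.992, -0.0], [-0.001, -0.0, -1.0]]
ft_force: [0.3, -0.8, -2.2]
opening: 0.13
gripper_force: 60.2
```

>>> jog_arm([
  [0,0,-2,10,0],
  [0,0,0,20,0],
  [0,0,0,20,0],
  [0,0,0,20,0],
  [0,0,0,10,0],
  [0,0,0,7,0],
  [0,0,0,0,0],
  [0,0,0,0,0],
])

```text
t: 28.15
position: [0.6135, -0.0277, 0.1401]
orientation: [[-0.992, -0.127, 0.001], [-0.127, 0.992, -0.0], [-0.001, -0.0, -1.0]]
ft_force: [-0.4, -0.0, -2.4]
opening: 0.136
gripper_force: 60.1
```

>>> jog_arm([
  [0,0,0,3,0],
  [0,0,0,2,0],
  [0,0,0,1,0],
  [0,0,0,0,0],
  [0,0,0,0,0],
])

```text
t: 28.57
position: [0.6138, -0.0277, 0.135]
orientation: [[-0.992, -0.127, 0.002], [-0.127, 0.992, -0.0], [-0.002, -0.001, -1.0]]
ft_force: [-2.4, 0.2, 8.8]
opening: 0.128
gripper_force: 62.2
```

>>> jog_arm([
  [30,0,0,0,0],
  [30,0,0,0,0],
  [30,0,0,0,0],
  [30,0,0,-20,0],
  [30,0,0,-35,0],
  [30,0,0,-40,0],
  [30,0,0,-40,0],
  [30,0,0,-40,6.8],
  [30,0,0,-20,6.8],
  [30,0,0,0,6.8],
  [30,0,0,0,6.8],
  [30,0,0,0,6.8],
])

```text
t: 29.57
position: [0.6133, -0.0276, 0.3287]
orientation: [[-0.891, 0.455, 0.001], [0.455, 0.891, -0.0], [-0.001, 0.0, -1.0]]
ft_force: [-0.1, -0.2, 0.6]
opening: 0.347
gripper_force: 0.0
```

>>> jog_arm([
  [30,0,0,0,6.8],
  [30,0,0,0,6.7],
  [30,31.4,22.4,0,0],
  [30,31.4,22.4,0,0],
  [30,31.4,22.4,0,0],
  [30,31.4,22.4,0,0],
  [30,31.4,22.4,0,0],
  [30,31.4,22.4,0,0],
  [30,31.4,22.4,0,0],
  [30,31.4,22.4,0,0],
  [30,31.4,22.4,0,0],
  [30,31.4,22.4,0,0],
])

```text
t: 30.57
position: [0.5172, 0.348, 0.3285]
orientation: [[-0.764, 0.646, 0.0], [0.646, 0.764, 0.0], [-0.0, 0.0, -1.0]]
ft_force: [-0.0, -0.2, 0.1]
opening: 0.349
gripper_force: 0.0
```

>>> jog_arm([
  [30,31.4,22.4,0,0],
  [30,31.4,22.4,0,0],
  [30,0,0,0,0],
  [30,0,0,0,0],
])

```text
t: 30.9
position: [0.4981, 0.4227, 0.3277]
orientation: [[-0.766, 0.643, -0.001], [0.643, 0.766, -0.0], [0.0, -0.001, -1.0]]
ft_force: [-0.5, 0.0, -0.4]
opening: 0.35
gripper_force: 0.0
```

Run:
```python
from h import *
import pickle
to(.4998,.4202,.126,139.8)
s=state(); c=snap("wrist","w6.png",None,1.25); pickle.dump((s,c),open("w6.pkl","wb")); print(s["position"])
```

```text
turn 0.2 shift x -2.9 y -0.8 z 201.7
[0.4981384  0.42269553 0.32771117]
```

View pics/w6.png

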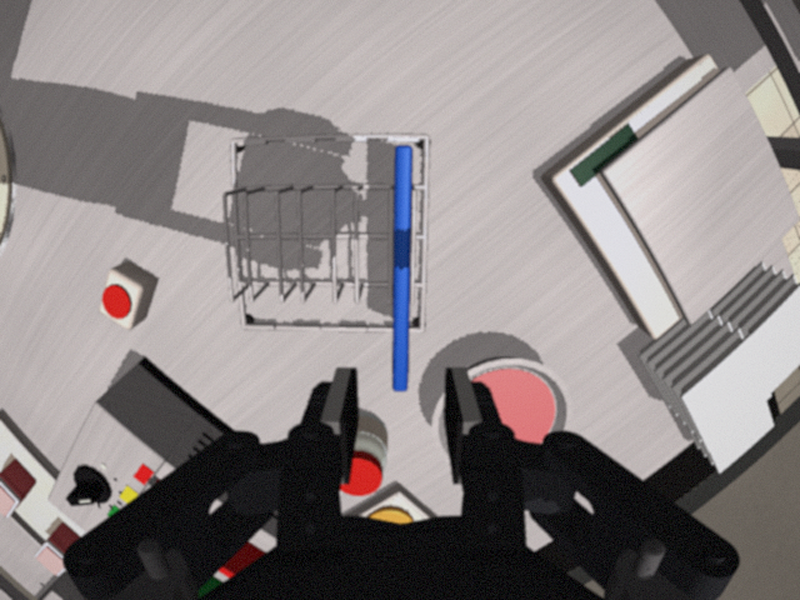

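The blue board, (404,147)-(400,390), is centred and aligned, and the bowl is clear of the fingers.

>>> jog_arm([
  [30,-2,-0.5,35,0],
  [30,0,0,35,0],
  [30,0,0,35,0],
  [30,0,0,35,0],
  [30,0,0,30,0],
  [30,0,0,20,0],
  [30,0,0,12,0],
  [30,0,0,0,0],
  [0,0,0,0,0],
  [0,0,0,0,0],
  [0,0,0,0,0],
  [0,0,0,0,0],
])

```text
t: 31.95
position: [0.501, 0.4195, 0.1281]
orientation: [[-0.764, 0.646, 0.002], [0.646, 0.764, 0.001], [-0.001, 0.003, -1.0]]
ft_force: [1.9, -2.0, 6.7]
opening: 0.131
gripper_force: 60.8
```

>>> jog_arm([
  [0,0,0,0,0],
  [0,0,0,0,0],
  [0,0,0,0,0],
])

```text
t: 32.2
position: [0.501, 0.4195, 0.1281]
orientation: [[-0.764, 0.646, 0.003], [0.646, 0.764, 0.001], [-0.001, 0.003, -1.0]]
ft_force: [1.6, -2.4, 6.5]
opening: 0.132
gripper_force: 60.8
```

Run:
```python
from h import *
import pickle
s,c=pickle.load(open("w6.pkl","rb"))
p,q=[fish(c,s,u/1.25,v/1.25,.162) for u,v in ((404,147),(400,390))]; m=(p+q)/2; print(m)
s=state(); e=np.array(s["orientation"])[:,0]; off=e[:2]@(m-s["position"])[:2]; print("offset",off)
a=np.radians(187.25)
t=np.array([.6187,-.0774])-off*np.array([np.cos(a),np.sin(a)]); print(t)
b=to(*s["position"][:2],.312,187.25); to(*t,.31,187.25,b); print(s["position"][2]-.012+.020,s["gripper_force"])
```

```text
[0.5008067  0.42011529 0.162     ]
offset 0.000532520616968853
[ 0.61922826 -0.0773328 ]
turn -47.5 shift x -0.0 y 0.0 z -183.9
turn -0.0 shift x -54.6 y -507.8 z 2.0
0.1361372026043278 60.81074595451355
```

>>> jog_arm([
  [0,0,0,-15,0],
  [0,0,0,-30,0],
  [0,0,0,-40,0],
  [0,0,0,-40,0],
  [0,0,0,-40,0],
  [0,0,0,-22,0],
  [0,0,0,0,-6.8],
  [0,0,0,0,-6.8],
  [0,0,0,0,-6.8],
  [0,0,0,0,-6.8],
  [0,0,0,0,-6.8],
  [0,0,0,0,-6.8],
])

```text
t: 33.2
position: [0.5, 0.4193, 0.3138]
orientation: [[-1.0, -0.016, 0.0], [-0.016, 1.0, 0.0], [-0.0, 0.0, -1.0]]
ft_force: [-0.6, 0.3, -3.9]
opening: 0.134
gripper_force: 59.5
```

>>> jog_arm([
  [0,0,0,0,-6.8],
  [0,-4.2,-39,0,0],
  [0,-4.2,-39,0,0],
  [0,-4.2,-39,0,0],
  [0,-4.2,-39,0,0],
  [0,-4.2,-39,0,0],
  [0,-4.2,-39,0,0],
  [0,-4.2,-39,0,0],
  [0,-4.2,-39,0,0],
  [0,-4.2,-39,0,0],
  [0,-4.2,-39,0,0],
  [0,-4.2,-39,0,0],
])

```text
t: 34.2
position: [0.6011, -0.0021, 0.314]
orientation: [[-0.992, -0.129, 0.001], [-0.129, 0.992, 0.0], [-0.001, -0.0, -1.0]]
ft_force: [0.7, 0.5, -3.6]
opening: 0.133
gripper_force: 59.9
```

>>> jog_arm([
  [0,-4.2,-39,0,0],
  [0,-4.2,-39,0,0],
  [0,0,0,0,0],
  [0,0,0,0,0],
])

```text
t: 34.53
position: [0.6196, -0.0785, 0.3131]
orientation: [[-0.992, -0.126, -0.001], [-0.126, 0.992, 0.0], [0.001, 0.0, -1.0]]
ft_force: [1.1, 0.6, -2.6]
opening: 0.131
gripper_force: 60.4
```

Run:
```python
from h import *
print(state()["position"],yaw()); to(.6192,-.0773,.136,187.25)
```

```text
[ 0.61963675 -0.07846168  0.31306576] -172.77437953906963
turn -0.0 shift x 0.3 y 1.2 z 177.1
```

>>> jog_arm([
  [0,0,0,30,0],
  [0,0,0,25,0],
  [0,0,0,10,0],
  [0,0,0,0,0],
  [0,0,0,0,0],
])

```text
t: 34.95
position: [0.6196, -0.0758, 0.2494]
orientation: [[-0.992, -0.13, 0.0], [-0.13, 0.992, 0.0], [-0.0, 0.0, -1.0]]
ft_force: [-0.1, 0.5, -2.3]
opening: 0.131
gripper_force: 60.3
```

>>> jog_arm([
  [0,0,-1.5,10,0],
  [0,0,0,10,0],
  [0,0,0,5,0],
  [0,0,0,0,0],
  [0,0,0,0,0],
])

```text
t: 35.37
position: [0.6197, -0.078, 0.2231]
orientation: [[-0.992, -0.129, -0.0], [-0.129, 0.992, 0.0], [0.0, 0.0, -1.0]]
ft_force: [0.1, 0.5, -3.4]
opening: 0.131
gripper_force: 60.4
```

Bottom edge at 0.107, inside the slot with only its own weight on the sensor. Continuing down.

>>> jog_arm([
  [0,0,0.4,10,0],
  [0,0,0,20,0],
  [0,0,0,20,0],
  [0,0,0,20,0],
  [0,0,0,8,0],
  [0,0,0,4,0],
  [0,0,0,0,0],
  [0,0,0,0,0],
])

```text
t: 36.03
position: [0.6201, -0.0777, 0.1423]
orientation: [[-0.992, -0.129, 0.001], [-0.129, 0.992, -0.0], [-0.001, -0.0, -1.0]]
ft_force: [0.8, 0.3, -3.7]
opening: 0.132
gripper_force: 60.3
```

>>> jog_arm([
  [0,0,0,3,0],
  [0,0,0,2,0],
  [0,0,0,1,0],
  [0,0,0,0,0],
  [0,0,0,0,0],
])

```text
t: 36.45
position: [0.62, -0.0776, 0.1361]
orientation: [[-0.992, -0.129, 0.001], [-0.129, 0.992, -0.0], [-0.001, -0.0, -1.0]]
ft_force: [-1.4, 0.1, 5.8]
opening: 0.126
gripper_force: 61.7
```

>>> jog_arm([
  [30,0,0,0,0],
  [30,0,0,0,0],
  [30,0,0,0,0],
  [30,0,0,-20,0],
  [30,0,0,-35,0],
  [30,0,0,-40,0],
  [30,0,0,-40,0],
  [30,0,0,-40,7],
  [30,0,0,0,7],
  [30,0,0,0,7],
  [30,0,0,0,7],
  [30,0,0,0,7],
])

```text
t: 37.45
position: [0.6197, -0.0775, 0.3103]
orientation: [[-0.883, 0.469, 0.0], [0.469, 0.883, 0.0], [-0.0, 0.0, -1.0]]
ft_force: [0.1, 0.2, -1.0]
opening: 0.353
gripper_force: 0.0
```

>>> jog_arm([
  [40,0,0,0,7],
  [40,0,0,0,7],
  [40,0,0,0,7],
  [40,0,0,0,7],
  [40,0,0,0,7],
  [40,0,0,0,7],
  [40,0,0,0,7],
  [40,0,0,0,7],
  [40,0,0,0,7],
  [40,0,0,0,7],
  [40,0,0,0,7],
  [40,0,0,0,7],
])

```text
t: 38.45
position: [0.6197, -0.0776, 0.3102]
orientation: [[0.374, 0.927, -0.0], [0.927, -0.374, 0.0], [0.0, -0.0, -1.0]]
ft_force: [-0.1, 0.5, -0.3]
opening: 0.468
gripper_force: 0.0
```

>>> jog_arm([
  [40,-2,-33.7,0,0],
  [40,-2,-33.7,0,0],
  [40,-2,-33.7,0,0],
  [40,-2,-33.7,0,0],
  [40,-2,-33.7,0,0],
  [40,0,0,0,0],
  [40,0,0,0,0],
  [40,0,0,0,0],
])

```text
t: 39.12
position: [0.4597, -0.0249, 0.3106]
orientation: [[0.368, 0.93, 0.001], [0.93, -0.368, -0.0], [0.0, 0.001, -1.0]]
ft_force: [0.3, -0.2, -0.3]
opening: 0.472
gripper_force: 0.0
```

Run:
```python
from h import *
import pickle
to(.461,-.0215,.133,67.25)
s=state(); c=snap("wrist","w7.png",(60,60,620,400),1.4); pickle.dump((s,c),open("w7.pkl","wb")); print(s["position"],yaw(s))
```

```text
turn 1.1 shift x 3.7 y -0.1 z 177.6
[ 0.45969703 -0.02493629  0.31057657] 68.39121924056401
```

View pics/w7.png

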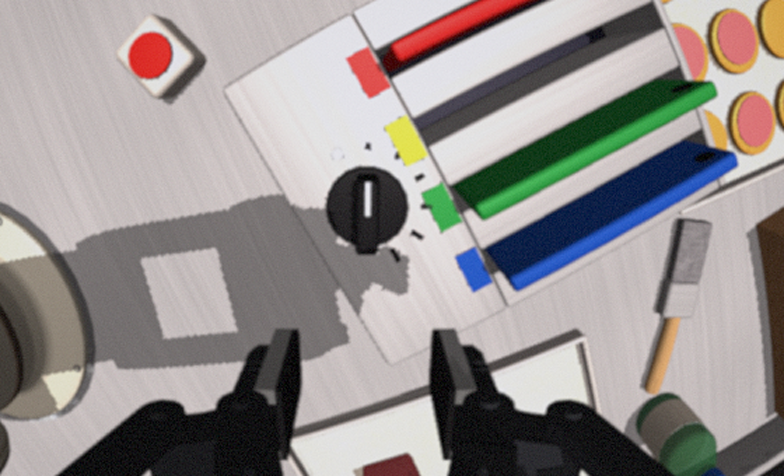

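The boards are in their own slots. The dial line is straight up from (367,207) at the first tick (368,146), one past the off dot at (338,154), so the dial is at 1 click. It needs three more, 90° clockwise. The bar is centred between the fingers.

>>> jog_arm([
  [40,2,0,35,0.8],
  [40,0,0,35,0],
  [40,0,0,35,0],
  [40,0,0,30,0],
  [40,0,0,20,0],
  [40,0,0,12,0],
  [40,0,0,5,0],
  [40,0,0,0,0],
  [40,0,0,0,0],
], force=40)

```text
t: 39.92
position: [0.4607, -0.0231, 0.1387]
orientation: [[0.381, 0.924, -0.0], [0.924, -0.381, 0.0], [0.0, -0.0, -1.0]]
ft_force: [-0.7, 0.0, -0.4]
opening: 0.467
gripper_force: 0.0
```

>>> jog_arm([
  [40,1,0,4,0],
  [40,0,0,0,0],
  [0,0,0,0,0],
  [0,0,0,0,0],
  [0,0,0,0,0],
  [0,0,0,0,0],
  [0,0,0,0,0],
  [0,0,0,0,0],
])

```text
t: 40.58
position: [0.4616, -0.0225, 0.1351]
orientation: [[0.381, 0.924, 0.003], [0.924, -0.381, -0.001], [0.0, 0.003, -1.0]]
ft_force: [9.0, -3.6, -2.1]
opening: 0.156
gripper_force: 41.8
```

>>> jog_arm([
  [0,0,0,0,6],
  [0,0,0,0,6],
  [0,0,0,0,6],
  [0,0,0,0,6],
  [0,0,0,0,6],
  [0,0,0,0,6],
  [0,0,0,0,6],
  [0,0,0,0,6],
  [0,0,0,0,6],
  [0,0,0,0,6],
  [0,0,0,0,6],
  [0,0,0,0,6],
])

```text
t: 41.58
position: [0.461, -0.021, 0.135]
orientation: [[0.997, -0.082, 0.002], [-0.082, -0.997, 0.002], [0.002, -0.002, -1.0]]
ft_force: [2.3, 11.5, 4.4]
opening: 0.153
gripper_force: 42.6
```

>>> jog_arm([
  [0,0,0,0,6],
  [0,0,0,0,6],
  [0,0,0,0,6],
  [0,0,0,0,0],
  [0,0,0,0,0],
  [0,0,0,0,0],
])

```text
t: 42.08
position: [0.4611, -0.0207, 0.1351]
orientation: [[0.925, -0.381, 0.002], [-0.381, -0.925, 0.003], [0.001, -0.003, -1.0]]
ft_force: [3.3, 13.7, 5.0]
opening: 0.154
gripper_force: 42.6
```

>>> jog_arm([
  [45,0,0,0,0],
  [45,0,0,0,0],
  [45,0,0,0,0],
  [45,0,0,0,0],
  [45,0,0,-15,0],
  [45,0,0,-30,0],
  [45,0,0,-40,0],
  [45,0,0,-40,0],
  [45,0,0,-40,0],
  [45,0,0,-40,0],
  [45,0,0,-20,0],
  [45,0,0,0,0],
])

```text
t: 43.08
position: [0.4612, -0.0223, 0.3641]
orientation: [[0.924, -0.381, 0.006], [-0.381, -0.924, -0.001], [0.006, -0.001, -1.0]]
ft_force: [0.3, -0.6, -0.3]
opening: 0.529
gripper_force: 0.0
```

>>> jog_arm([
  [45,-10,0,0,0],
  [45,-30,0,0,0],
  [45,-30,0,0,0],
  [45,-10,0,0,0],
  [45,0,0,0,0],
  [45,0,0,0,0],
])

```text
t: 43.58
position: [0.3862, 0.0086, 0.3588]
orientation: [[0.925, -0.381, 0.0], [-0.381, -0.925, 0.0], [0.0, -0.0, -1.0]]
ft_force: [0.1, -0.7, 0.4]
opening: 0.528
gripper_force: 0.0
```

Run:
```python
from h import *
c=read_camera("wrist")["pixels"][:,:,::-1]; d=read_camera("scene")["pixels"][:,:,::-1]
a=cv2.resize(c,(400,300),interpolation=cv2.INTER_AREA)
a=cv2.resize(c[0:360,60:560],(417,300)); b=cv2.resize(d[120:330,110:495],(545,300))
e=np.zeros((600,545,3),np.uint8); e[:300,:417]=a; e[300:]=b; cv2.imwrite("pics/end.png",e)
```

```text
(no output)
```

View pics/end.png

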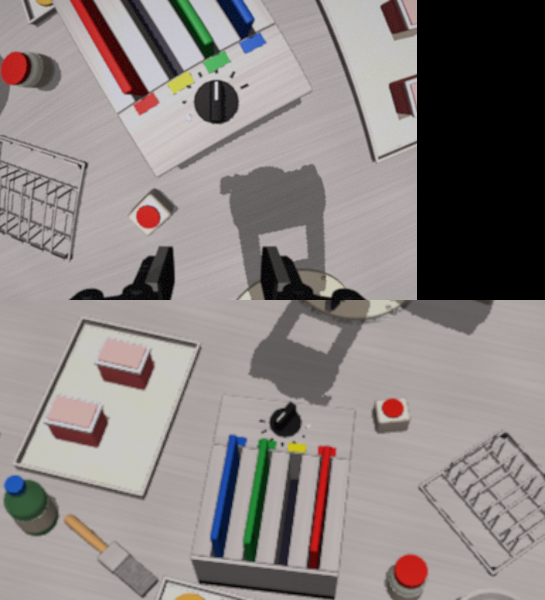

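The final picture shows red, green and blue home in their slots, both tubs upright in the pan and the rack empty. The dial line points straight up from (217,100), 120° clockwise from the off dot at (190,118), so it's at four clicks.

```bash
python3 -c "
from h import *
print(sign_off())"
```

```text
the job is handed in; nothing more can be done
None
```

I've handed the job in: both tubs are upright in the pan, the red, green and blue boards are fully home in their own slots (there was no yellow board), and the dial is at 40 minutes – it was already at one click, so I turned it three more.

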